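Shift a gear selector into third on the test bench

TASK

The gear selector unit screwed to the bench is waiting to have its third-gear contact measured. Push its lever along the H-shaped gate with the fingertips: out of the left-hand channel to the middle, across to the right-hand channel, then forward (away from the robot) fully home into the third slot, the far end of the right-hand channel, and leave it there. Only push the lever: do not pinch or grip it, touch it with nothing but the fingers, and leave the two capacitors and the small screwdriver beside the unit where they are.

Things in the scene. Friction and masses are not known exactly. Their poses are not given: they have to be found in the camera images.
- unit: Grey flanged selector housing, fixed, 140 x 120 mm, steel gate plate on top (76 mm above bench). Origin: centre of its underside; x points to the far side (forward, away from the robot), y left, z up. The H slot: two channels along x (left and right, each with a far and a near end slot) joined by a cross channel at x = 0. Left far = first, left near = second, right far = third, right near = fourth.
- knob (a point): Centre of the lever's black knob, a rounded block 40 x 40 x 38 mm (sides square to the unit's x and y). It sits 180 mm up the lever from the pivot, which is 5 mm above the bench at the unit's x = 0, y = 0; so upright it is 185 mm above the bench. A 10 mm steel rod joins it to the gate. Axes tilt with the lever.
- across (a joint): Sideways tilt of the lever, rad: -0.21 in the left channel, +0.21 in the right (stops at both); the knob moves about 37 mm either side of the middle. Stiff hinge, no spring: stays where it is left, needs about 2.5 N at the knob. The gate lets it change only while shift is near 0 (within about 0.05; rounded corners guide it in if slightly further off).
- shift (a joint): Fore-and-aft tilt of the lever, rad: +0.24 = fully forward (far end of the channel), 0 = middle, -0.24 = fully back (near end), with stops at both; knob moves about 43 mm either way. Same stiff hinge, about 2.5 N at the knob. At the start the lever stands anywhere along the left channel.
- side_near: The near side of the lever, turning with it: the flat near face of the knob (28 mm wide, 30 mm high) and that side of the bare rod below. Origin at the centre of the knob's near face, 20 mm from the knob's centre; axes as the unit's, tilted with the lever.
- side_far: The far side of the lever, turning with it: the flat far face of the knob (28 mm wide, 30 mm high) and that side of the bare rod below. Origin at the centre of the knob's far face, 20 mm from the knob's centre; axes as the unit's, tilted with the lever.
- side_left: The left side of the lever, turning with it: the flat left face of the knob (28 mm wide, 30 mm high) and that side of the bare rod below. Origin at the centre of the knob's left face, 20 mm from the knob's centre; axes as the unit's, tilted with the lever.
- side_right: The right side of the lever, turning with it: the flat right face of the knob (28 mm wide, 30 mm high) and that side of the bare rod below. Origin at the centre of the knob's right face, 20 mm from the knob's centre; axes as the unit's, tilted with the lever.
- knob_top: The flat top of the knob, turning with the lever; origin at its centre, 19 mm above the knob centre.
- cap_a_mid (a point): Middle of a black capacitor, an upright can 31 mm across and 48 mm high, standing loose to the left of the unit.
- cap_b_mid (a point): Middle of a second such capacitor, standing loose to the left of the unit and further back.
- driver_mid (a point): Middle of a small loose screwdriver with a green handle, 103 mm long and 18 mm thick, lying to the right of the unit along its x.

How it is judged:
By the outcome, as a careful person would: the job done as asked, in the order asked, and still so for the second after the job is handed in, with the robot touching nothing.
It also fails if it takes over 48 s, if anything falls off the work surface, if the arm or the gripper's body presses on something with over 40 N, if the wrist force passes 120 N, or if a joint passes its speed limit or range.

ROBOT

A 6-joint arm with a two-finger parallel gripper is mounted at the origin on a cart in front of the work surface, level with it; the furniture and walls round the work are solid. World frame = base frame: x ahead of the robot, y to its left, z up, the work surface at z = 0. Lengths are in mm, angles in rad, forces in N, time in s.
With the tool pointing down it reaches from about 275 to 750 mm from the base axis. Payload 10.2 kg.
Tool frame: the origin (TCP) lies at the very end of the fingers, on their centre line; the grasp point (between the pads) lies 19 mm behind it; z points along the fingers, y is the line along which they close (so a half turn about z gives the same grasp; the last joint's range is limited). The gripper opens to 85 mm and grips with 20 to 120 N. Pads are 22 mm wide; open, the fingers measure 114 mm over their backs; the gripper's body (76 mm by 85 mm) begins 54 mm behind the grasp point. The pads swing forward as they close: fully open they stand 13 mm farther back than shut.
Start: joints at [1.001, 0.313, 1.498, -0, 1.331, -0.223], TCP at [178.455, 493.746, 231.294] pointing down, gripper open.
Joint ranges: [-2.94, 2.94], [-0.97, 2.17], [0.19, 2.56], [-1.23, 4.37], [0.02, 3.11], [-2.88, 2.88]. Speed limits (rad/s): [2.39, 2.39, 3.01, 3.14, 3.14, 3.14].

INTERFACE

Orientations are given as a unit quaternion [w, x, y, z].
In Python, from rig import telemetry, optics, ctrl gives the robot as it stands.
- The arm moves only by the tool servo_tool, never from a script. Its argument "deltas" is a list of rows, each a list of 3 entries, a list of its own where there are three numbers: the shift along the tool's x, y, z in units of 20 cm (1.0 is 20 cm), then the turn, a rotation vector about the tool's x, y, z in units of 90 degrees (1.0 is 90 degrees), then the opening, from 0 (shut) to 1 (fully open). A call has 1 to 8 rows; each row shifts and turns the commanded pose from where the row before left it, along the tool's axes as they then stand; what a row does not reach is not made up. A row lasts 1/10 s, in which the tool goes at most 50 mm and 8.59 degrees, less where a joint would pass 70% of its speed; a pose out of reach is approached as far as the arm can. A call with a number of a shift or a turn outside -1 to 1 is refused whole. A call with a gripper value outside its range is refused whole. The fingers move at their own pace and stop on an object; "squeeze" is the grip in N (left out, the last holds). Time passes only in rows, so rows that do not move let the fingers close. It gives the time, the measured TCP pose, the force, the opening and the grip force at its end, in the units of the state.
- telemetry.sense(): the state, without advancing time (a new reading comes with each control period).
- optics.capture(name): name is "side" or "top" or "wrist"; returns the picture (420x560x3 uint8, blue, green, red); there is no depth.
- optics.camera_model(name): a dict with "vfov" (degrees; the focal length in pixels is half the picture's height over the tangent of half this angle, whatever the lens; pixels are square), "cx", "cy" (the principal point, pixels), "dist" ([k1, k2, p1, p2, k3] as OpenCV has them; the pictures are not rectified), "R" (3x3) and "t" (3): a world point X has camera coordinates R X + t; the wrist camera has in their place "mount" (4x4, takes a point from camera to tool coordinates, whose origin is the TCP and whose axes are the flange's). Camera axes: x right, y down, z forward; pixel columns grow to the right and rows downward; lengths in mm; the calibration is good to about 2 mm. A picture is of the moment at which its call begins: read the wrist's pose just before it. camera_model takes no time and is no camera call.
- ctrl.finish_job(): hands the job in; it is judged then, once.
The state is a dict: "time_s": time; "joints": joint angles; "dq": joint speeds; "tau": joint torques, N m; "eef_pos": TCP position; "ee_rot": TCP orientation; "force": force on the tool from outside, world axes, zero at the start; "wrist_torque": the same for the moment, N m; "grip_width": opening from 0.0 (shut) to 1.0 (fully open); "grip_force": force on a finger pad.
Only numpy, scipy, OpenCV 4.12 (cv2) and the standard library are available. Lean on these libraries where they do the work, as an engineer would, in place of code of your own. Each camera call takes 0.05 s, during which the arm holds its last target. There are 200 camera calls.

## Working session

There is one attempt and no reset: what is moved stays moved. The work goes in short steps, Python scripts to look and compute and a tool call to move; the robot and the scene stay as the last step left them, time stands still between calls to the robot, and variables do not carry over. Pictures are saved under pics/ and viewed, at most 10 in all, crops included, and the job is handed in when it is done.

Besides the shell and the picture viewer there is one more tool, called after "Call:" as name(argument=value, ...), one argument or row to a line, values as JSON. servo_tool: Moves the arm, as the interface text tells. Its arguments: {"type":"object","properties":{"deltas":{"type":"array"},"squeeze":{"type":"number"}},"required":["deltas"]}

```bash
mkdir -p pics; python3 - <<'E'
from rig import telemetry, optics, ctrl
import cv2,numpy as np
s=telemetry.sense();print(s)
for n in("side","top"):
    cv2.imwrite(f"pics/{n}0.png",optics.capture(n)); m=optics.camera_model(n);print(n,m)
print(optics.camera_model("wrist"))
E
```

```text
{'time_s': 0.0, 'joints': array([ 1.00059064e+00,  3.13441693e-01,  1.49846320e+00,  1.98211937e-06,
        1.33100788e+00, -2.23403971e-01]), 'dq': array([-1.07298170e-03, -5.76547105e-04, -7.17839552e-06,  1.33656283e-03,
       -8.44610758e-04, -2.82793317e-04]), 'tau': array([-3.53105706e-04, -4.12266254e+01, -2.59739453e+01, -2.48178821e-04,
        4.16024282e-03,  4.80474071e-06]), 'eef_pos': array([178.30717841, 493.50706974, 230.72949963]), 'ee_rot': array([-2.55983087e-04,  1.72533392e-01,  9.85003448e-01, -6.08400956e-04]), 'force': array([ 0.24986541, -0.16102877, -0.29446465]), 'wrist_torque': array([ 0.01940971, -0.03204701, -0.00183   ]), 'grip_force': 0.0, 'grip_width': 0.9965327738726939}
side {'vfov': 55.38658158622858, 'cx': 279.6010632158598, 'cy': 212.39554985163164, 'dist': array([-0.02706266,  0.        ,  0.        ,  0.        ,  0.        ]), 'R': array([[-0.98804419, -0.15335602, -0.01583047],
       [-0.04777239,  0.40217073, -0.9143175 ],
       [ 0.14658264, -0.90262984, -0.40468864]]), 't': array([550.52491075, 208.16561066, 727.17694043])}
top {'vfov'
[... 160 characters left out ...]
801, -0.99975029,  0.02087362],
       [-0.9952036 , -0.00997356, -0.09731554],
       [ 0.09749943, -0.01999712, -0.99503466]]), 't': array([-126.26957876,  572.64501139,  947.37948417])}
{'vfov': 68.6805047188729, 'cx': 275.52153302730864, 'cy': 210.27329837186858, 'dist': array([-0.06379589,  0.        ,  0.        ,  0.        ,  0.        ]), 'mount': array([[-6.11003264e-04, -9.52336538e-01, -3.05048758e-01,
         7.76544606e+01],
       [ 9.99999242e-01, -9.08035027e-04,  8.31841231e-04,
        -8.49259903e-02],
       [-1.06918776e-03, -3.05048018e-01,  9.52336371e-01,
        -1.42622019e+02],
       [ 0.00000000e+00,  0.00000000e+00,  0.00000000e+00,
         1.00000000e+00]])}
```

View pics/side0.png

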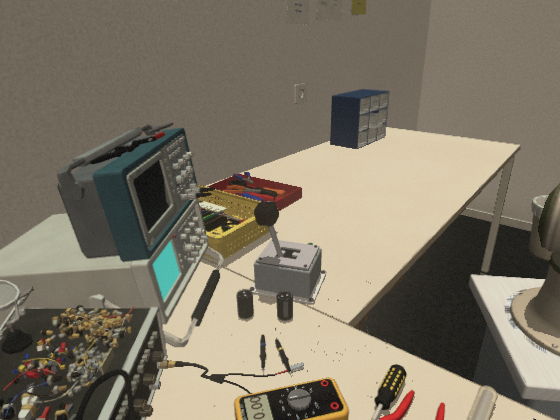

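View pics/top0.png

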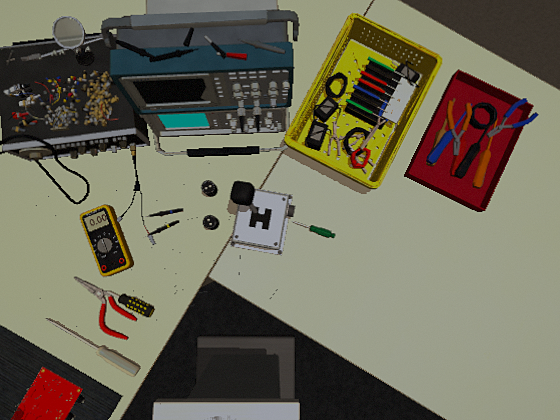

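The side view shows the unit at about (290,265), with the knob at (266,213) leaning forward. In the top view the plate centre is about (263,220), the knob (242,193) in the far-left, the capacitors (209,188) and (211,223), and the screwdriver (315,230).

```bash
cat > h.py <<'E'
import cv2,numpy as np
from rig import optics
def K(m):
    f=210/np.tan(np.radians(m["vfov"]/2)); return np.array([[f,0,m["cx"]],[0,f,m["cy"]],[0,0,1]])
def ray(n,uv):
    m=optics.camera_model(n); p=cv2.undistortPoints(np.array([[uv]],float),K(m),m["dist"])[0,0]
    return -m["R"].T@m["t"], m["R"].T@np.r_[p,1]
def plane(n,uv,z):
    o,d=ray(n,uv); return o+d*(z-o[2])/d[2]
def two(a,b):
    (o,d),(p,e)=ray("top",a),ray("side",b)
    s=np.linalg.lstsq(np.c_[d,-e],p-o,rcond=None)[0]
    return (o+s[0]*d+p+s[1]*e)/2, np.linalg.norm(o+s[0]*d-p-s[1]*e)
def proj(n,X):
    m=optics.camera_model(n); return cv2.projectPoints(np.array(X,float).reshape(-1,1,3),cv2.Rodrigues(m["R"])[0],m["t"],K(m),m["dist"])[0][:,0]
E
python3 - <<'E'
import cv2
a=cv2.imread("pics/top0.png")[165:265,190:350]; cv2.imwrite("pics/c1.png",cv2.resize(a,None,fx=5,fy=5,interpolation=2))
a=cv2.imread("pics/side0.png")[190:330,220:340]; cv2.imwrite("pics/c2.png",cv2.resize(a,None,fx=4,fy=4,interpolation=2))
E
```

```text
(no output)
```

View pics/c1.png

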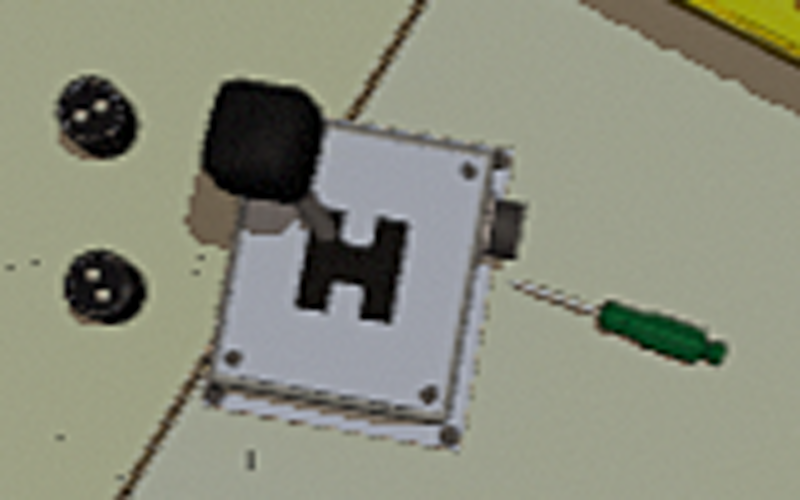

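View pics/c2.png

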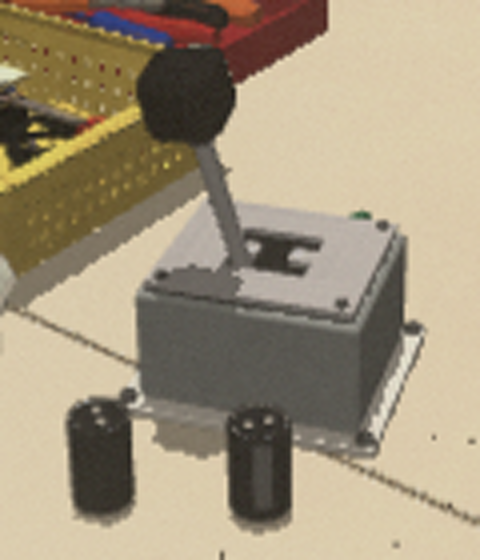

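The lever is in the far end of the left channel. H-slot centre is at crop (353,265) in the top view, and the knob centre at crop (263,138) top and (187,95) side.

```bash
python3 - <<'E'
from h import *
np.set_printoptions(precision=1,suppress=True)
T=lambda u,v:(u/5+189.6,v/5+164.6); S=lambda u,v:(u/4+219.6,v/4+189.6)
c={}
for n,p in dict(nl=(214,378),nr=(446,417),fr=(493,155),hrf=(393,218),hrn=(377,322),hln=(312,308),hlf=(328,212)).items(): c[n]=plane("top",T(*p),76); print(n,c[n])
a=c["fr"]-c["nr"]; b=c["nl"]-c["nr"]; g=c["hrf"]-c["hrn"]
print("yaws",np.degrees([np.arctan2(a[1],a[0]),np.arctan2(-b[0],b[1]),np.arctan2(g[1],g[0])]),np.linalg.norm(a),np.linalg.norm(b))
print("centre",(c["nl"]+c["fr"])/2,(c["hrf"]+c["hrn"]+c["hln"]+c["hlf"])/4)
k,e=two(T(263,138),S(187,95));print("knob",k,e)
for n,a,b in(("capA",(97,117),(100,460)),("capB",(104,288),(260,465))): print(n,plane("top",T(*a),48))
print("driver",plane("top",T(600,310),9),plane("top",T(725,352),9),plane("top",T(515,283),9))
E
```

```text
nl [501.4 -11.9  76. ]
nr [ 485.8 -109.6   76. ]
fr [ 597.1 -128.6   76. ]
hrf [569.7 -86.3  76. ]
hrn [525.5 -80.1  76. ]
hln [531.2 -52.6  76. ]
hlf [572.  -58.8  76. ]
yaws [-9.7 -9.  -8. ] 112.86942258819872 98.88082153832262
centre [549.2 -70.3  76. ] [549.6 -69.5  76. ]
knob [588.  -38.8 178.1] 3.1756219366618894
capA [615.6  44.   48. ]
capB [540.7  39.2  48. ]
driver [ 535.3 -179.6    9. ] [ 516.8 -236.4    9. ] [ 547.2 -140.9    9. ]
```

```bash
python3 - <<'E'
from h import *
np.set_printoptions(precision=0,suppress=True)
for a,b in(((222,152),(207,297)),((287,151),(212,250)),((292,108),(187,128))): print(*two(a,b))
E
```

```text
[703.  21.  14.] 1.9592790047829778
[ 718. -123.   38.] 31.781675746002957
[ 734. -119.  318.] 53.40659502940599
```

Call:
servo_tool(
  deltas=[
    [[0,0,-0.05],[0,0,-0.06],0],
    [[0,0,-0.05],[0,0,-0.06],0],
    [[0,0,-0.05],[0,0,0],0],
    [[0,0,0],[0,0,0],0],
  ],
  squeeze=20,
)

```text
time_s: 0.5
eef_pos: [178.7, 494.1, 262.4]
ee_rot: [0.0, 0.08, 0.997, 0.001]
force: [-0.3, 0.6, -0.0]
grip_width: 0.326
grip_force: 0.0
```

Call:
servo_tool(
  deltas=[
    [[-0.148,-0.128,0],[0,0,0],0],
    [[-0.148,-0.128,0],[0,0,0],0],
    [[-0.148,-0.128,0],[0,0,0],0],
    [[-0.148,-0.128,0],[0,0,0],0],
    [[-0.148,-0.128,0],[0,0,0],0],
    [[-0.148,-0.128,0],[0,0,0],0],
    [[-0.148,-0.128,0],[0,0,0],0],
    [[-0.148,-0.128,0],[0,0,0],0],
  ],
)

```text
time_s: 1.3
eef_pos: [380.7, 252.8, 260.9]
ee_rot: [-0.0, 0.08, 0.997, -0.0]
force: [0.9, 0.3, 0.6]
grip_width: -0.001
grip_force: 0.0
```

Call:
servo_tool(
  deltas=[
    [[-0.148,-0.128,0],[0,0,0],0],
    [[-0.148,-0.128,0],[0,0,0],0],
    [[-0.148,-0.128,0],[0,0,0],0],
    [[-0.148,-0.128,0],[0,0,0],0],
    [[-0.148,-0.128,0],[0,0,0],0],
    [[-0.148,-0.128,0],[0,0,0],0],
    [[-0.148,-0.128,0],[0,0,0],0],
    [[0,0,0],[0,0,0],0],
  ],
)

```text
time_s: 2.1
eef_pos: [558.0, 41.2, 259.8]
ee_rot: [-0.001, 0.082, 0.997, -0.0]
force: [-0.3, 0.2, -0.5]
grip_width: 0.001
grip_force: 0.0
```

Call:
servo_tool(
  deltas=[
    [[-0.145,-0.123,0],[0,0,0],0],
    [[-0.145,-0.123,0],[0,0,0],0],
    [[-0.145,-0.123,0],[0,0,0],0],
    [[0,0,0.1],[0,0,0],0],
    [[0,0,0],[0,0,0],0],
  ],
)

```text
time_s: 2.6
eef_pos: [629.7, -41.9, 238.0]
ee_rot: [-0.003, 0.08, 0.997, 0.001]
force: [-0.1, -0.3, -0.4]
grip_width: -0.0
grip_force: 0.0
```

```bash
python3 - <<'E'
from rig import optics
import cv2
a=optics.capture("top")[140:270,180:340]; b=optics.capture("side")[130:290,200:360]
cv2.imwrite("pics/c3.png",cv2.hconcat([cv2.resize(a,(400,325)),cv2.resize(b,(400,325))]))
E
```

```text
(no output)
```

View pics/c3.png

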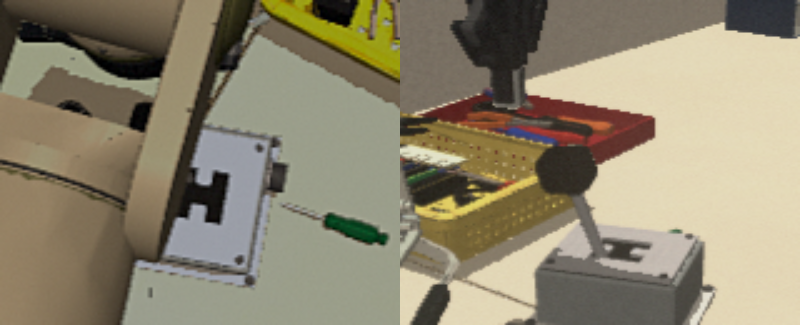

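The fingertips stand beyond the knob's far side, left of it in the side view at (510,105), against the knob at (566,170). Going down there.

Call:
servo_tool(
  deltas=[
    [[-0.03,0,0],[0,0,0],0],
    [[0,0,0.1],[0,0,0],0],
    [[0,0,0.1],[0,0,0],0],
    [[0,0,0.1],[0,0,0],0],
    [[0,0,0.09],[0,0,0],0],
    [[0,0,0],[0,0,0],0],
    [[0,0,0],[0,0,0],0],
  ],
)

```text
time_s: 3.4
eef_pos: [637.1, -42.7, 164.6]
ee_rot: [0.001, 0.079, 0.997, -0.0]
force: [-0.4, 0.0, 1.0]
grip_width: 0.003
grip_force: 0.0
```

Call:
servo_tool(
  deltas=[
    [[0.04,-0.01,0.02],[0,0,0],0],
    [[0.02,-0.005,0],[0,0,0],0],
    [[0.02,0,0],[0,0,0],0],
    [[0.01,0,0],[0,0,0],0],
    [[0,0,0],[0,0,0],0],
  ],
)

```text
time_s: 3.9
eef_pos: [619.0, -43.1, 160.4]
ee_rot: [0.001, 0.079, 0.997, -0.0]
force: [3.3, 0.7, 2.4]
grip_width: -0.001
grip_force: 1.5
```

Call:
servo_tool(
  deltas=[
    [[0.02,0,0],[0,0,0],0],
    [[0.02,0,0],[0,0,0],0],
    [[0,0,0],[0,0,0],0],
  ],
)

```text
time_s: 4.2
eef_pos: [610.1, -41.7, 159.5]
ee_rot: [0.0, 0.079, 0.997, -0.0]
force: [3.1, -0.5, 2.9]
grip_width: 0.001
grip_force: 1.4
```

Call:
servo_tool(
  deltas=[
    [[0.02,0,0],[0,0,0],0],
    [[0.02,0,0],[0,0,0],0],
    [[0,0,0],[0,0,0],0],
  ],
)

```text
time_s: 4.5
eef_pos: [602.0, -40.4, 159.2]
ee_rot: [-0.0, 0.079, 0.997, 0.0]
force: [3.6, -0.7, 1.8]
grip_width: 0.006
grip_force: 1.2
```

Call:
servo_tool(
  deltas=[
    [[0.02,0,0],[0,0,0],0],
    [[0.02,0,0],[0,0,0],0],
    [[0.01,0,0],[0,0,0],0],
    [[0,0,0],[0,0,0],0],
  ],
)

```text
time_s: 4.9
eef_pos: [592.3, -38.9, 159.3]
ee_rot: [-0.0, 0.079, 0.997, 0.0]
force: [1.7, 0.1, 1.4]
grip_width: -0.002
grip_force: 1.1
```

```bash
python3 - <<'E'
from rig import optics
import cv2
a=optics.capture("wrist"); b=optics.capture("side")[180:280,240:340]
cv2.imwrite("pics/c4.png",cv2.hconcat([cv2.resize(a,(400,300)),cv2.resize(b,(300,300),interpolation=2)]))
E
```

```text
(no output)
```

View pics/c4.png

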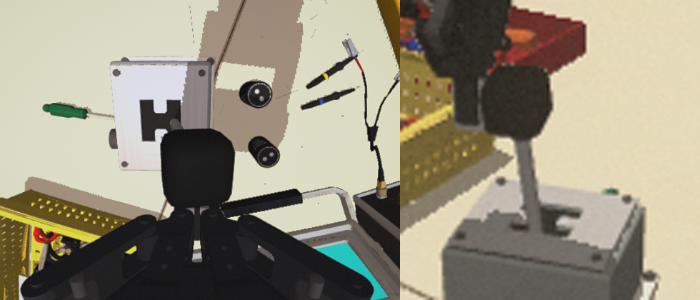

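The side view shows the knob at about (517,102), pushed partly back with the finger on its far side. The lever still leans slightly forward.

```bash
cat >> h.py <<'E'
C=np.array([549.4,-70,0]); X=np.array([np.cos(.16),-np.sin(.16),0]); Y=np.array([np.sin(.16),np.cos(.16),0])
def knob(sh,ac): # ac: +right
    return C+[0,0,5]+180*(X*np.sin(sh)-Y*np.sin(ac)*np.cos(sh)+np.array([0,0,np.cos(ac)*np.cos(sh)]))
E
python3 - <<'E'
from h import *
for s in(.24,.2,.16,.08,.04,0,-.04): print(s,proj("side",knob(s,-.21)).round(1),proj("top",knob(s,-.21)).round(1))
E
```

```text
0.24 [[261.  213.6]] [[243.6 188.2]]
0.2 [[264.3 213.3]] [[242.7 191.7]]
0.16 [[267.7 213.2]] [[241.8 195.3]]
0.08 [[274.6 213.3]] [[240.2 202.6]]
0.04 [[278.1 213.5]] [[239.5 206.3]]
0 [[281.7 213.9]] [[238.8 210. ]]
-0.04 [[285.3 214.4]] [[238.1 213.8]]
```

Call:
servo_tool(
  deltas=[
    [[0.02,0,0],[0,0,0],0],
    [[0.01,0,0],[0,0,0],0],
    [[0,0,0],[0,0,0],0],
    [[0,0,0],[0,0,0],0],
  ],
)

```text
time_s: 5.4
eef_pos: [586.7, -38.0, 159.4]
ee_rot: [-0.0, 0.079, 0.997, 0.0]
force: [1.8, 0.6, 2.4]
grip_width: 0.0
grip_force: 1.2
```

Call:
servo_tool(
  deltas=[
    [[-0.05,0,0],[0,0,0],0],
    [[-0.1,0,0],[0,0,0],0],
    [[0,0.1,0],[0,0,0],0],
    [[0,0.1,0],[0,0,0],0],
    [[0,0.1,0],[0,0,0],0],
    [[0,0,0],[0,0,0],0],
  ],
)

```text
time_s: 6.0
eef_pos: [625.3, 18.5, 158.5]
ee_rot: [-0.001, 0.078, 0.997, 0.0]
force: [-0.1, -0.2, 0.5]
grip_width: -0.001
grip_force: 0.0
```

```bash
python3 - <<'E'
from h import *
from rig import optics,telemetry
p=telemetry.sense()["eef_pos"]-C; print("u",p@X,p@Y,p[2])
b=optics.capture("side"); g=b[180:280,240:340]
cv2.imwrite("pics/c5.png",cv2.resize(g,(500,500),interpolation=2))
E
```

```text
u 60.813181613921856 99.45912281047991 158.5086864616112
```

View pics/c5.png

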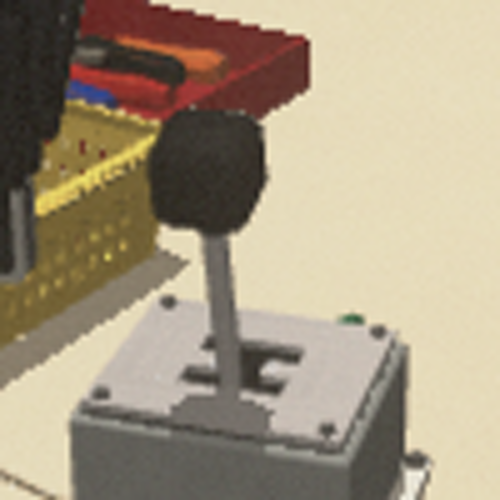

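The knob is at (208,172) in the crop, shift about 0, and the rod lines up with the cross channel. Going round to the left face.

Call:
servo_tool(
  deltas=[
    [[0.1,0,0],[0,0,0],0],
    [[0.1,0,0],[0,0,0],0],
    [[0.1,0,0],[0,0,0],0],
    [[0,0,0],[0,0,0],0],
    [[0,-0.04,0],[0,0,0],0],
    [[0,-0.04,0],[0,0,0],0],
    [[0,0,0],[0,0,0],0],
  ],
)

```text
time_s: 6.75
eef_pos: [564.4, 8.5, 159.1]
ee_rot: [-0.0, 0.08, 0.997, -0.0]
force: [-0.6, 0.4, 0.5]
grip_width: -0.001
grip_force: 0.0
```

Call:
servo_tool(
  deltas=[
    [[0,-0.03,0],[0,0,0],0],
    [[0,-0.03,0],[0,0,0],0],
    [[0,-0.03,0],[0,0,0],0],
    [[0,0,0],[0,0,0],0],
  ],
)

```text
time_s: 7.15
eef_pos: [561.3, -8.3, 159.5]
ee_rot: [0.0, 0.079, 0.997, -0.0]
force: [1.1, 1.7, 1.2]
grip_width: 0.001
grip_force: 0.8
```

Call:
servo_tool(
  deltas=[
    [[0,-0.03,0],[0,0,0],0],
    [[0,-0.03,0],[0,0,0],0],
    [[0,-0.03,0],[0,0,0],0],
    [[0,-0.03,0],[0,0,0],0],
    [[0,0,0],[0,0,0],0],
  ],
)

```text
time_s: 7.65
eef_pos: [558.7, -32.2, 161.9]
ee_rot: [0.003, 0.079, 0.997, -0.001]
force: [-0.0, 3.1, 16.9]
grip_width: 0.001
grip_force: 7.7
```

Call:
servo_tool(
  deltas=[
    [[0,-0.03,0],[0,0,0],0],
    [[0,-0.03,0],[0,0,0],0],
    [[0,-0.03,0],[0,0,0],0],
    [[0,0,0],[0,0,0],0],
  ],
)

```text
time_s: 8.05
eef_pos: [555.8, -50.2, 162.0]
ee_rot: [0.003, 0.079, 0.997, -0.001]
force: [-0.7, 1.9, 17.5]
grip_width: -0.002
grip_force: 7.6
```

Upward force of 17 N suggests that the splayed finger links are bearing on the knob top. Backing off to look.

Call:
servo_tool(
  deltas=[
    [[0,0.05,-0.02],[0,0,0],0],
    [[0,0.15,0],[0,0,0],0],
    [[0,0.1,0],[0,0,0],0],
    [[0,0,0],[0,0,0],0],
    [[0,0,0],[0,0,0],0],
  ],
)

```text
time_s: 8.55
eef_pos: [563.8, 9.9, 163.0]
ee_rot: [-0.0, 0.079, 0.997, -0.0]
force: [0.3, -0.8, 0.6]
grip_width: 0.002
grip_force: 0.0
```

```bash
python3 - <<'E'
from h import *
from rig import optics,telemetry
p=telemetry.sense()["eef_pos"]-C; print("u",p@X,p@Y,p[2])
a=optics.capture("wrist"); b=optics.capture("side")[170:290,230:350]
cv2.imwrite("pics/c6.png",cv2.hconcat([cv2.resize(a,(400,300)),cv2.resize(b,(300,300),interpolation=2)]))
for s,ac in((0,-.21),(0,-.1),(0,0),(0,.1),(0,.21),(.05,0),(.05,.1)): print(s,ac,proj("side",knob(s,ac)).round(1))
E
```

```text
u 1.5217250601556027 81.22765180901702 162.9617108532883
0 -0.21 [[281.7 213.9]]
0 -0.1 [[284.7 208.5]]
0 0 [[287.4 204.7]]
0 0.1 [[290.  201.8]]
0 0.21 [[292.7 199.7]]
0.05 0 [[283.1 204.3]]
0.05 0.1 [[285.7 201.4]]
```

View pics/c6.png

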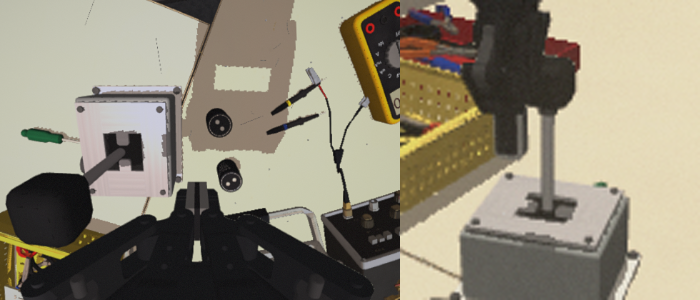

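The lever is at mid-gate, just past centre (across about +0.1, shift about 0), and the finger links splay wide above the tips. I'll finish the push with the tips 18 mm higher so the links clear the knob top.

Call:
servo_tool(
  deltas=[
    [[0,0,-0.09],[0,0,0],0],
    [[0,-0.08,0],[0,0,0],0],
    [[0,-0.08,0],[0,0,0],0],
    [[0,-0.04,0],[0,0,0],0],
    [[0,-0.03,0],[0,0,0],0],
    [[0,-0.03,0],[0,0,0],0],
    [[0,0,0],[0,0,0],0],
  ],
)

```text
time_s: 9.35
eef_pos: [555.7, -41.9, 181.0]
ee_rot: [-0.0, 0.079, 0.997, -0.0]
force: [-0.1, -0.1, -0.4]
grip_width: -0.004
grip_force: 0.0
```

Call:
servo_tool(
  deltas=[
    [[0,-0.03,0],[0,0,0],0],
    [[0,-0.03,0],[0,0,0],0],
    [[0,0,0],[0,0,0],0],
  ],
)

```text
time_s: 9.65
eef_pos: [553.9, -53.4, 181.3]
ee_rot: [-0.0, 0.079, 0.997, 0.0]
force: [-0.4, 1.3, -0.2]
grip_width: -0.004
grip_force: 0.4
```

Call:
servo_tool(
  deltas=[
    [[0,-0.03,0],[0,0,0],0],
    [[0,-0.03,0],[0,0,0],0],
    [[0,0,0],[0,0,0],0],
  ],
)

```text
time_s: 9.95
eef_pos: [551.9, -65.7, 181.2]
ee_rot: [-0.0, 0.079, 0.997, -0.0]
force: [-0.6, 1.0, -0.6]
grip_width: -0.002
grip_force: 0.4
```

Call:
servo_tool(
  deltas=[
    [[0,-0.02,0],[0,0,0],0],
    [[0,-0.02,0],[0,0,0],0],
    [[0,0,0],[0,0,0],0],
  ],
)

```text
time_s: 10.25
eef_pos: [550.7, -73.3, 181.2]
ee_rot: [-0.0, 0.079, 0.997, -0.0]
force: [-0.7, 1.9, -1.0]
grip_width: -0.001
grip_force: 0.6
```

Call:
servo_tool(
  deltas=[
    [[0,-0.015,0],[0,0,0],0],
    [[0,0,0],[0,0,0],0],
  ],
)

```text
time_s: 10.45
eef_pos: [550.3, -76.1, 181.3]
ee_rot: [-0.0, 0.079, 0.997, -0.0]
force: [0.4, 0.8, -0.9]
grip_width: -0.0
grip_force: 0.6
```

Call:
servo_tool(
  deltas=[
    [[0,-0.015,0],[0,0,0],0],
    [[0,0,0],[0,0,0],0],
  ],
)

```text
time_s: 10.65
eef_pos: [549.8, -78.9, 181.3]
ee_rot: [-0.0, 0.079, 0.997, 0.0]
force: [0.7, 3.2, -1.7]
grip_width: -0.001
grip_force: 1.3
```

Call:
servo_tool(
  deltas=[
    [[0,-0.01,0],[0,0,0],0],
    [[0,0,0],[0,0,0],0],
  ],
)

```text
time_s: 10.85
eef_pos: [549.5, -80.5, 181.2]
ee_rot: [-0.0, 0.079, 0.997, 0.0]
force: [1.8, 4.0, -1.3]
grip_width: 0.003
grip_force: 2.3
```

Call:
servo_tool(
  deltas=[
    [[0,-0.015,0],[0,0,0],0],
    [[0,0,0],[0,0,0],0],
  ],
)

```text
time_s: 11.05
eef_pos: [549.0, -82.9, 181.0]
ee_rot: [-0.0, 0.079, 0.997, 0.001]
force: [1.8, 8.3, -2.3]
grip_width: 0.0
grip_force: 3.8
```

Call:
servo_tool(
  deltas=[
    [[0,-0.01,0],[0,0,0],0],
    [[0,0,0],[0,0,0],0],
  ],
)

```text
time_s: 11.25
eef_pos: [548.6, -84.3, 180.8]
ee_rot: [-0.0, 0.079, 0.997, 0.001]
force: [2.5, 10.1, -3.2]
grip_width: -0.002
grip_force: 4.7
```

Call:
servo_tool(
  deltas=[
    [[0,0.1,0],[0,0,0],0],
    [[0,0.05,0],[0,0,0],0],
    [[0.12,0,0],[0,0,0],0],
    [[0.12,0,0],[0,0,0],0],
    [[0.12,0,0],[0,0,0],0],
    [[0,0,0],[0,0,0],0],
  ],
)

```text
time_s: 11.85
eef_pos: [480.7, -44.5, 181.7]
ee_rot: [-0.0, 0.079, 0.997, -0.0]
force: [0.8, -1.0, -0.1]
grip_width: -0.0
grip_force: 0.0
```

Call:
servo_tool(
  deltas=[
    [[0,-0.13,0],[0,0,0],0],
    [[0,-0.13,0],[0,0,0],0],
    [[0,0,0.08],[0,0,0],0],
    [[0,0,0],[0,0,0],0],
  ],
)

```text
time_s: 12.25
eef_pos: [473.9, -96.7, 164.1]
ee_rot: [-0.001, 0.08, 0.997, 0.0]
force: [0.4, 0.3, 0.8]
grip_width: -0.003
grip_force: 0.0
```

```bash
python3 - <<'E'
from h import *
from rig import optics,telemetry
p=telemetry.sense()["eef_pos"]-C; print("u",p@X,p@Y,p[2])
a=optics.capture("wrist"); b=optics.capture("side")[170:290,230:350]
cv2.imwrite("pics/c7.png",cv2.hconcat([cv2.resize(a,(400,300)),cv2.resize(b,(300,300),interpolation=2)]))
for s,ac in((0,.15),(0,.21),(.24,.21),(.05,.21)): print(s,ac,proj("side",knob(s,ac)).round(1))
E
```

```text
u -70.30437649417873 -38.390598193602514 164.1252427385965
0 0.15 [[291.2 200.7]]
0 0.21 [[292.7 199.7]]
0.24 0.21 [[273.1 200. ]]
0.05 0.21 [[288.5 199.3]]
```

View pics/c7.png

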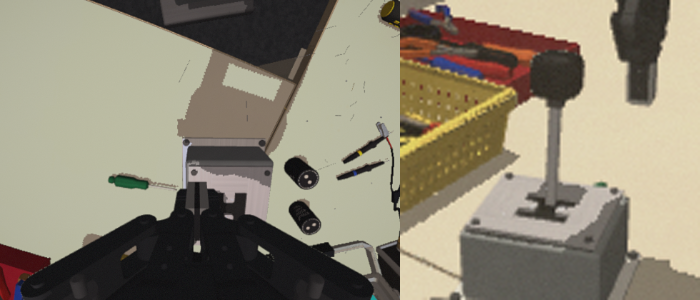

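The knob is at side pixel (293,201), so across is about 0.21 and shift about 0: it's in the right channel. The fingers are on its near side, so I'll push forward.

Call:
servo_tool(
  deltas=[
    [[-0.1,0,0],[0,0,0],0],
    [[-0.04,0,0.02],[0,0,0],0],
    [[-0.03,0,0],[0,0,0],0],
    [[-0.03,0,0],[0,0,0],0],
    [[-0.03,0,0],[0,0,0],0],
    [[-0.03,0,0],[0,0,0],0],
    [[0,0,0],[0,0,0],0],
  ],
)

```text
time_s: 13.05
eef_pos: [525.9, -104.3, 161.4]
ee_rot: [0.0, 0.079, 0.997, -0.0]
force: [-2.3, -0.9, 1.2]
grip_width: 0.001
grip_force: 1.0
```

Call:
servo_tool(
  deltas=[
    [[-0.03,0,0],[0,0,0],0],
    [[-0.03,0,0],[0,0,0],0],
    [[-0.03,0,0],[0,0,0],0],
    [[0,0,0],[0,0,0],0],
  ],
)

```text
time_s: 13.45
eef_pos: [543.9, -107.2, 161.0]
ee_rot: [0.0, 0.079, 0.997, 0.0]
force: [-2.4, -0.3, -0.2]
grip_width: 0.002
grip_force: 0.9
```

Call:
servo_tool(
  deltas=[
    [[-0.02,0,0],[0,0,0],0],
    [[-0.02,0,0],[0,0,0],0],
    [[0,0,0],[0,0,0],0],
  ],
)

```text
time_s: 13.75
eef_pos: [551.4, -108.3, 160.9]
ee_rot: [-0.0, 0.079, 0.997, 0.0]
force: [-2.2, 0.7, -2.0]
grip_width: 0.002
grip_force: 1.2
```

Call:
servo_tool(
  deltas=[
    [[-0.02,0,0],[0,0,0],0],
    [[0,0,0],[0,0,0],0],
  ],
)

```text
time_s: 13.95
eef_pos: [555.1, -108.9, 161.0]
ee_rot: [-0.001, 0.079, 0.997, 0.0]
force: [-5.1, 0.4, -2.1]
grip_width: -0.004
grip_force: 2.1
```

Call:
servo_tool(
  deltas=[
    [[-0.015,0,0],[0,0,0],0],
    [[0,0,0],[0,0,0],0],
  ],
)

```text
time_s: 14.15
eef_pos: [557.5, -109.2, 160.7]
ee_rot: [-0.001, 0.079, 0.997, 0.0]
force: [-6.0, 0.8, -2.3]
grip_width: -0.003
grip_force: 3.2
```

Call:
servo_tool(
  deltas=[
    [[-0.015,0,0],[0,0,0],0],
    [[0,0,0],[0,0,0],0],
  ],
)

```text
time_s: 14.35
eef_pos: [559.9, -109.5, 160.4]
ee_rot: [-0.002, 0.079, 0.997, 0.001]
force: [-9.1, 1.6, -3.2]
grip_width: -0.001
grip_force: 4.4
```

Call:
servo_tool(
  deltas=[
    [[-0.015,0,0],[0,0,0],0],
    [[0,0,0],[0,0,0],0],
  ],
)

```text
time_s: 14.55
eef_pos: [562.3, -109.8, 160.0]
ee_rot: [-0.003, 0.079, 0.997, 0.001]
force: [-10.8, 2.8, -4.6]
grip_width: -0.001
grip_force: 5.5
```

Call:
servo_tool(
  deltas=[
    [[-0.01,0,0],[0,0,0],0],
    [[0,0,0],[0,0,0],0],
    [[0,0,0],[0,0,0],0],
  ],
)

```text
time_s: 14.85
eef_pos: [563.8, -109.9, 159.8]
ee_rot: [-0.004, 0.079, 0.997, 0.001]
force: [-13.1, 2.7, -5.2]
grip_width: 0.002
grip_force: 6.3
```

Call:
servo_tool(
  deltas=[
    [[0.05,0,0],[0,0,0],0],
    [[0.15,0,0],[0,0,0],0],
    [[0.2,0,0],[0,0,0],0],
    [[0,0,-0.2],[0,0,0],0],
    [[0,0,0],[0,0,0],0],
    [[0,0,0],[0,0,0],0],
  ],
)

```text
time_s: 15.45
eef_pos: [488.2, -98.7, 202.8]
ee_rot: [0.002, 0.079, 0.997, -0.001]
force: [0.1, 0.7, -0.7]
grip_width: -0.003
grip_force: 0.0
```

```bash
python3 - <<'E'
from h import *
from rig import optics,telemetry
s=telemetry.sense();p=s["eef_pos"]-C; print("u",p@X,p@Y,p[2],s["force"])
a=optics.capture("top")[150:270,190:350]; b=optics.capture("side")[170:290,230:350]
cv2.imwrite("pics/c8.png",cv2.hconcat([cv2.resize(a,(400,300)),cv2.resize(b,(300,300),interpolation=2)]))
for s in(.2,.22,.24): print(s,proj("side",knob(s,.21)).round(1),proj("top",knob(s,.21)).round(1))
E
```

```text
u -55.81038669222807 -38.036625913263286 202.82109971055857 [ 0.09341165  0.66937698 -0.73024259]
0.2 [[276.3 199.6]] [[281.  198.3]]
0.22 [[274.7 199.8]] [[281.2 196.5]]
0.24 [[273.1 200. ]] [[281.4 194.7]]
```

View pics/c8.png

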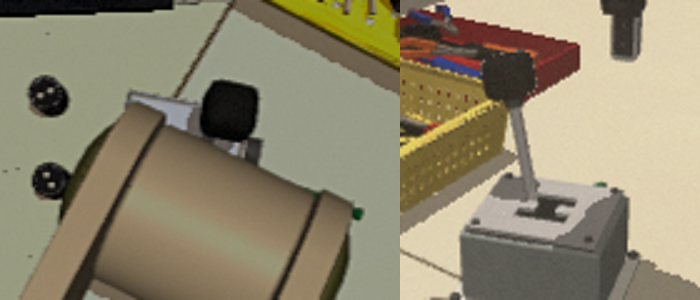

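The knob is at top pixel (282,194) and side pixel (273.6,201), which gives shift about 0.24 and across about 0.21: fully home. The robot is clear, and the capacitors and screwdriver haven't moved.

```bash
python3 -c "
from rig import ctrl; print(ctrl.finish_job())"
```

```text
the job is handed in; nothing more can be done
None
```

The lever is fully home in third and the job is handed in at about 15.5 s, with the robot clear; during the sideways push something pressed the gripper up with about 17 N, most likely its finger links on the knob top, so I backed off and finished that push higher.

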